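# Open the fruit press with its lift-off crank

### The arm

A 6-joint arm with a two-finger parallel gripper is mounted at the origin on a cart in front of the work surface, level with it; the furniture and walls round the work are solid. World frame = base frame: x ahead of the robot, y to its left, z up, the work surface at z = 0. Lengths are in mm, angles in rad, forces in N, time in s.
With the tool pointing down it reaches from about 375 to 925 mm from the base axis. Payload 5.7 kg.
Tool frame: the origin (TCP) lies at the very end of the fingers, on their centre line; the grasp point (between the pads) lies r.pinch_z behind it (r.pinch_z is the distance from the TCP to the grasp point, in mm); z points along the fingers, y is the line along which they close (so a half turn about z gives the same grasp; the last joint's range is limited). The gripper opens to 85 mm and grips with 20 to 120 N. Pads are 22 mm wide; open, the fingers measure 114 mm over their backs; the gripper's body (76 mm by 85 mm) begins 54 mm behind the grasp point. The pads swing forward as they close: fully open they stand 13 mm farther back than shut.
Start: joints at [-0.115, 0.359, 1.51, -0, 1.272, -0.115], TCP at [599.969, -0.004, 231.267] pointing down, gripper open.
Joint ranges: [-2.97, 2.97], [-1.01, 2.36], [0.21, 2.38], [-0.96, 4.11], [0.2, 2.71], [-2.98, 2.98]. Speed limits (rad/s): [2.39, 2.39, 3.14, 3.14, 3.14, 3.14].

### API

Orientations are given as a unit quaternion [x, y, z, w].
In Python, from rig import get_obs, camera, camera_info, finish_job, find_in, masks_of, tip_of, r gives the robot as it stands.
- The arm moves only by the tool step_arm, never from a script. Its argument "series" is a list of rows, each a list of 6 numbers: the shift along the world's x, y, z in units of 25 mm (1.0 is 25 mm), then the turn, a rotation vector about the world's x, y, z in units of 6 degrees (1.0 is 6 degrees). A call has 1 to 8 rows; each row shifts and turns the commanded pose from where the row before left it; what a row does not reach is not made up. A row lasts 1/8 s, in which the tool goes at most 62.5 mm and 10.7 degrees, less where a joint would pass 70% of its speed; a pose out of reach is approached as far as the arm can. A call is refused whole if a number of a shift passes 1 or a number of a turn 1, either way. A call with a gripper value outside its range is refused whole. "gripper" is the closure, from 0 (fully open) to 1 (shut), set as the call begins (left out, the last holds). The fingers move at their own pace and stop on an object; "force" is the grip in N (left out, the last holds). Time passes only in rows, so rows that do not move let the fingers close. It gives the time, the measured TCP pose, the force, the opening and the grip force at its end, in the units of the state.
- get_obs(): the state, without advancing time (a new reading comes with each control period).
- camera(name): name is "scene" or "side" or "wrist"; returns (picture, depth): 420x560x3 uint8, red, green, blue; 420x560 float32, mm along the optical axis (not along the pixel's ray), 0 where there is no reading.
- camera_info(name): a dict with "mtx" (3x3 intrinsics, pixels), "R" (3x3) and "t" (3): a world point X has camera coordinates R X + t; the wrist camera has in their place "tool_from_camera" (4x4, takes a point from camera to tool coordinates, whose origin is the TCP and whose axes are the flange's). Camera axes: x right, y down, z forward; pixel columns grow to the right and rows downward; lengths in mm; the calibration is good to about 2 mm. A picture is of the moment at which its call begins: read the wrist's pose just before it. camera_info takes no time and is no camera call.
- finish_job(): hands the job in; it is judged then, once.
Trained networks look in the newest picture that a camera, given by its name, has taken for a name from the list of things; names that differ only in an ending like _2 or _b are one class to them, and where a whole thing is asked for, a point or a joint stands for the part that bears it (a point fixed in the world has none). Each returns a list of dicts, best first, with "score" (0 to 1); they miss things now and then, are a little off and sometimes report something else, mostly with a low value. They report only what shows in the picture. A call takes as long as a camera call.
- find_in(camera, query): "xy" ([column, row] in pixels, amid what is visible of it).
- masks_of(camera, query): "pixels" (420x560 bool, what is visible of it) and "xy" ([column, row] in pixels, amid what is visible of it).
- tip_of(camera, query): "xy" ([column, row] in pixels: a listed point, or the origin of a listed thing).
The state is a dict: "time": time; "joint_pos": joint angles; "qvel": joint speeds; "tau": joint torques, N m; "ee_pos": TCP position; "tool_rot": TCP orientation; "ft_force": force on the tool from outside, world axes, zero at the start; "torque": the same for the moment, N m; "gripper_width": opening from 0.0 (shut) to 1.0 (fully open); "gripper_force": force on a finger pad.
Only numpy, scipy, OpenCV 4.12 (cv2) and the standard library are available. Lean on these libraries where they do the work, as an engineer would, in place of code of your own. Each camera call takes 0.05 s, during which the arm holds its last target. There are 200 camera calls.

### The job

Open the fruit press so that its cage can be slid out and filled with lemons: take the crank from the chopping board, fit it fully home on the square end of the press screw and let go of it, then take it by its wooden knob and wind the plate up to its stop. Then lift the crank off, so that nobody knocks the plate down again, and set it gently back down on the chopping board, wholly on it. Leave the lemons and the other things where they are.

Things in the scene. Friction and masses are not known exactly. Their poses are not given: they have to be found in the camera images.
- crank: Loose steel crank, 0.2 kg. Origin: mouth of its square socket, open to -z: 18.4 mm wide, 22.5 deep, sides along x and y, 1.2 mm play all round: on the square it turns idle 9 deg each way and sags up to 8 deg. Hub: 32 mm square block, z 0 to 34, grip its two y faces. Arm along +x: 14 wide, z 24 to 32, out to x 89. Wooden knob at x 80. Lies knob up, leaning 18 deg on hub edge and arm end.
- knob_grip (a point): Point to grip on the crank's knob: on the knob's axis at crank x 80, z 55 mm. The knob, 23 mm thick and round, spans crank z 35 to 77 and spins freely on its pin, so a gripper can carry it round without turning.
- press_plate (a joint): Height of the press plate (round, wooden, in a slatted steel cage) in m: 0 lowest, 0.030 at its upper stop; starts 0 to 0.009. The screw lifts it 0.020 a turn, counter-clockwise from above, and screw, square and crank rise with it. Stiff: about 0.2 N m, so 3 N at the knob; it stays where left. The stop is hard and is felt as a sudden force.
- shaft_seat (a point): Centre of the screw's round shoulder (30 mm), where the hub's underside sits when home. From it the steel square, 16 mm wide, stands up 22 mm, the top 4 mm tapered to 11.6. The angle of the square is not given and varies (90 deg period): feel for it; nearer the right angle the socket sinks deeper on the taper before it jams. Axes: the press's, z up. Bridge 9 mm or more lower. The press is fixed.
- chopping_board: Fixed wooden board, 230 (x) by 340 (y) by 22 mm; origin at the centre of its underside. Lemons lie on its far half (+x); the near half (-x) is free for the crank.
- lemon_1: Loose lemon, 66x59x55 mm, on the board's far left; origin under its middle. It rolls if touched.
- lemon_2: Loose lemon, 57x71x55 mm, on the board's far right; origin under its middle. It rolls if touched.
- salt_shaker: Loose salt shaker, 44 mm thick, 90 tall, behind the press; origin under its middle.
- kitchen_timer: Loose round kitchen timer, 71 mm wide, 58 tall, behind the board; origin under its middle.
- dip_bowl: Loose white bowl, 115 mm wide, 56 tall, right of the board; origin under its middle.

How it is judged (in metres and radians):
On the way, in this order (a step that is already met when the one before it is completed fails the run):
1. the crank sits fully home on the square, the plate still down, and the fingers have let go of it (horizontal distance between crank and shaft_seat below 0.004 m and z of crank in the frame of shaft_seat between -0.004 and 0.004 m and angle between crank's own z axis and vertical below 0.2 rad and value of joint press_plate below 0.02 m and contact force between the fingers and crank below 0.05 N), for 0.2 s.
2. with the fingers on the knob, the seated crank has wound the plate up to its stop (value of joint press_plate above 0.0285 m and contact force between the fingers and crank_knob above 0.3 N and horizontal distance between crank and shaft_seat below 0.005 m and z of crank in the frame of shaft_seat below 0.012 m), for 0.1 s.
3. the crank is lifted clear of the square (z of crank in the frame of shaft_seat above 0.03 m), for 0.1 s.
4. the crank touches down on the board while the fingers still hold it (contact force between crank and chopping_board above 0.3 N and contact force between the fingers and crank above 0.3 N), for 0.05 s.
At the end, for the whole second after the job is handed in: the plate is still within 2 mm of its upper stop; the crank is off the press and rests, still and released, on the chopping board, with its hub centre and its knob both inside the board's outline (value of joint press_plate above 0.028 m and x of crank in the frame of chopping_board between -0.115 and 0.115 m and y of crank in the frame of chopping_board between -0.17 and 0.17 m and x of knob_grip in the frame of chopping_board between -0.115 and 0.115 m and y of knob_grip in the frame of chopping_board between -0.17 and 0.17 m and contact force between crank and chopping_board above 0.3 N and contact force between the fingers and crank below 0.05 N and height (world z) of crank between 0.015 and 0.11 m and linear speed of crank below 0.02 m/s); the robot touches nothing.
It fails at once if a lemon is pushed more than 3 cm (distance of lemon_1 from where it was at the start of the episode above 0.03 m).
It fails at once if a lemon is pushed more than 3 cm (distance of lemon_2 from where it was at the start of the episode above 0.03 m).
It fails at once if the salt shaker is pushed more than 3 cm (distance of salt_shaker from where it was at the start of the episode above 0.03 m).
It fails at once if the timer is pushed more than 3 cm (distance of kitchen_timer from where it was at the start of the episode above 0.03 m).
It fails at once if the bowl is pushed more than 3 cm (distance of dip_bowl from where it was at the start of the episode above 0.03 m).
It also fails if it takes over 72 s, if anything falls off the work surface, if the arm or the gripper's body presses on something with over 40 N, if the wrist force passes 120 N, or if a joint passes its speed limit or range.

## Working session

There is one attempt and no reset: what is moved stays moved. The work goes in short steps, Python scripts to look and compute and a tool call to move; the robot and the scene stay as the last step left them, time stands still between calls to the robot, and variables do not carry over. Pictures are saved under pics/ and viewed, at most 10 in all, crops included, and the job is handed in when it is done.

Besides the shell and the picture viewer there is one more tool, called after "Call:" in YAML: its name, and indented under it one key for each argument. step_arm: Moves the arm, as the interface text tells. Its arguments: {"type":"object","properties":{"series":{"type":"array"},"gripper":{"type":"number"},"force":{"type":"number"}},"required":["series"]}

```bash
ls; mkdir -p pics
cat > h.py <<'E'
import numpy as np, cv2
from scipy.spatial.transform import Rotation as Ro
from rig import get_obs, camera, camera_info, finish_job, find_in, masks_of, tip_of, r
def cam(name):
    o=get_obs(); p,d=camera(name); i=camera_info(name); K=np.array(i["mtx"])
    if name=="wrist":
        T=np.array(i["tool_from_camera"]); Rt=Ro.from_quat(o["tool_rot"]).as_matrix()
        A=Rt@T[:3,:3]; b=Rt@T[:3,3]+np.array(o["ee_pos"])
    else:
        R=np.array(i["R"]); A=R.T; b=-R.T@np.array(i["t"])
    return p,d,K,A,b
def ray(K,A,uv): return A@np.linalg.solve(K,np.array([uv[0],uv[1],1.]))
def at_z(K,A,b,uv,z):
    v=ray(K,A,uv); return b+v*(z-b[2])/v[2]
def cloud(d,K,A,b,m):
    v,u=np.nonzero(m&(d>0)); z=d[v,u]
    return (A@(np.linalg.inv(K)@np.vstack([u*z,v*z,z]))).T+b
def save(n,p): cv2.imwrite(n,cv2.cvtColor(p,cv2.COLOR_RGB2BGR))
E
python3 - <<'E'
from h import *
print(r.pinch_z); o=get_obs(); print(o)
ims=[]
for n in ("scene","side","wrist"):
    p,d,K,A,b=cam(n); ims.append(p)
    print(n,b.round(0),A[:,2].round(2))
    for q in ("crank","chopping_board","knob_grip","shaft_seat","press_plate"):
        try:
            ms=masks_of(n,q) if q!="shaft_seat" else []
            ts=tip_of(n,q) if q!="press_plate" else []
        except Exception as e: print(q,e); continue
        for m in ms[:1]:
            c=cloud(d,K,A,b,m["pixels"]); 
            if len(c):print(q,"mask",round(m["score"],2),m["xy"],np.median(c,0).round(0),np.percentile(c,2,axis=0).round(0),np.percentile(c,98,axis=0).round(0))
        for t in ts[:2]:
            u,v=map(int,np.round(t["xy"])); print(q,"tip",round(t["score"],2),t["xy"],(b+ray(K,A,t["xy"])*d[v,u]).round(0) if 0<=v<420 and 0<=u<560 else None)
save("pics/a.png",cv2.resize(np.vstack([np.hstack(ims[:2]),np.hstack([ims[2],ims[2]*0])]),(800,600)))
E
```

```text
pics
18.700000000000003
{'time': 0.0, 'joint_pos': array([-1.15094582e-01,  3.59540038e-01,  1.51140557e+00,  1.55038990e-05,
        1.27248913e+00, -1.15090037e-01]), 'qvel': array([ 0.00049422,  0.00016158, -0.00065946,  0.00131039, -0.00185925,
       -0.00030321]), 'tau': array([ 1.96551155e-03, -5.27614331e+01, -2.78626120e+01, -6.37880498e-05,
        1.32890840e-02, -2.81424428e-05]), 'ee_pos': array([5.99340719e+02, 7.73599170e-02, 2.30442938e+02]), 'tool_rot': array([ 7.07109704e-01,  7.07103259e-01, -5.66369911e-04, -7.26359046e-04]), 'ft_force': array([-0.26607768, -0.0801538 ,  0.31413898]), 'torque': array([-0.02118979, -0.00516797,  0.01439229]), 'gripper_force': 0.0, 'gripper_width': 1.003495193067531}
scene [ -57. -751.  884.] [ 0.56  0.47 -0.68]
crank mask 0.91 [264.4, 250.7] [ 487. -248.   49.] [ 478. -325.   18.] [ 513. -210.   74.]
crank tip 0.66 [260.1, 243.2] [ 489. -233.   58.]
chopping_board mask 0.72 [295.4, 263.9] [ 525. -321.   19.] [ 421. -469.    4.] [ 654. -136.   23.]
chopping_board tip 0.85 [291.5, 259.1] [ 527. -311.   19.]
knob_grip mask 0.62 [268.4
[... 604 characters left out ...]
] [ 479. -326.   19.] [ 511. -209.   74.]
knob_grip tip 0.71 [275.6, 253.1] [ 481. -322.   66.]
shaft_seat tip 0.59 [227.9, 155.0] [582. 101. 151.]
press_plate mask 0.61 [228.0, 179.6] [586. 103.  74.] [568.  93.  50.] [620. 142. 165.]
wrist [600.  67. 374.] [ 0.   -0.27 -0.96]
crank mask 0.6 [186.5, 375.4] [ 501. -208.   44.] [ 484. -221.   30.] [ 515. -203.   61.]
crank tip 0.82 [191.0, 371.9] [ 504. -206.   41.]
chopping_board mask 0.67 [249.2, 332.5] [ 565. -172.   21.] [ 471. -224.    9.] [ 643. -120.   23.]
knob_grip mask 0.61 [186.9, 375.0] [ 501. -208.   44.] [ 483. -226.   21.] [ 515. -203.   60.]
press_plate mask 0.76 [261.6, 49.9] [592. 106.  53.] [553.  75.  50.] [630. 142. 168.]
```

View pics/a.png

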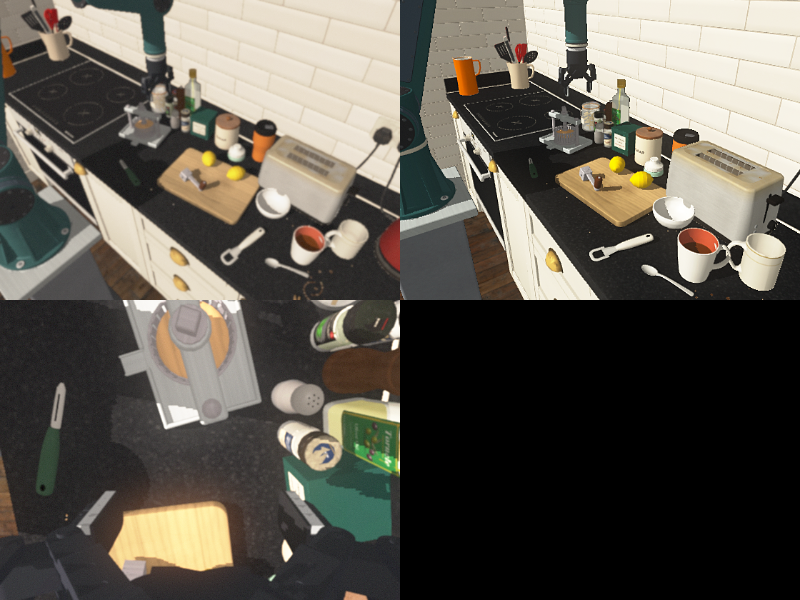

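The press shaft is near (581,101) and the crank hub near (489,-237) with its arm toward -y; the wrist view shows the square at about (190,320) of the mosaic. I'll look at the press from closer first.

Call:
step_arm:
  series:
    - [-0.4, 1, 0, 0, 0, 0]
    - [-0.4, 1, 0, 0, 0, 0]
    - [0, 0.8, 0, 0, 0, 0]
    - [0, 0, 0, 0, 0, 0]
    - [0, 0, 0, 0, 0, 0]
  gripper: 0
  force: 40

```text
time: 1.98
ee_pos: [580.5, 69.6, 231.3]
tool_rot: [0.707, 0.707, -0.0, 0.0]
ft_force: [-0.3, -0.0, 0.1]
gripper_width: 1.0
gripper_force: 0.0
```

Run:
```python
from h import *
p,d,K,A,b=cam("wrist"); o=get_obs(); print(o["ee_pos"])
np.savez("press.npz",p=p,d=d,K=K,A=A,b=b)
for t in tip_of("wrist","shaft_seat")[:2]:
    u,v=map(int,np.round(t["xy"])); print(t["score"],t["xy"],(b+ray(K,A,t["xy"])*d[v,u]).round(1))
c=cloud(d,K,A,b,np.ones(d.shape,bool))
near=c[np.hypot(c[:,0]-581,c[:,1]-101)<25]
h,e=np.histogram(near[:,2],np.arange(40,200,2)); print([(int(e[i]),int(h[i])) for i in range(len(h)) if h[i]>15])
tall=c[(c[:,2]>120)&(c[:,2]<260)&(np.hypot(c[:,0]-581,c[:,1]-101)>25)]
print(tall.min(0),tall.max(0))
zz=(d>0); X=(A@np.linalg.inv(K)@np.array([[u,v,1] for v in range(420) for u in range(560)]).T)
Z=(b[2]+X[2].reshape(420,560)*d)
save("pics/b.png",np.hstack([p,]))
u,v=K[0,2],K[1,2]
t=np.linalg.inv(A)@(np.array([581,101,165])-b); px=K@t/t[2]; print(px)
x0,y0=int(px[0])-70,int(px[1])-70; x0=max(x0,0);y0=max(y0,0)
cr=cv2.resize(p[y0:y0+140,x0:x0+140],(560,560),interpolation=cv2.INTER_CUBIC); print(x0,y0)
save("pics/c.png",cr)
```

```text
[580.44242631  69.39572402 231.24112955]
0.67 [294.7, 154.3] [589.1 112.  167.8]
[(50, 116), (52, 608), (54, 34), (124, 65), (126, 355), (128, 86), (130, 133), (132, 236), (134, 29), (142, 22), (144, 604), (146, 158), (162, 77), (164, 171), (166, 443), (168, 76)]
[524.23786674 -21.79606454 120.00232254] [788.73375511 201.84293176 259.99499545]
[280.31401965 172.84101341   1.        ]
210 102
```

View pics/c.png

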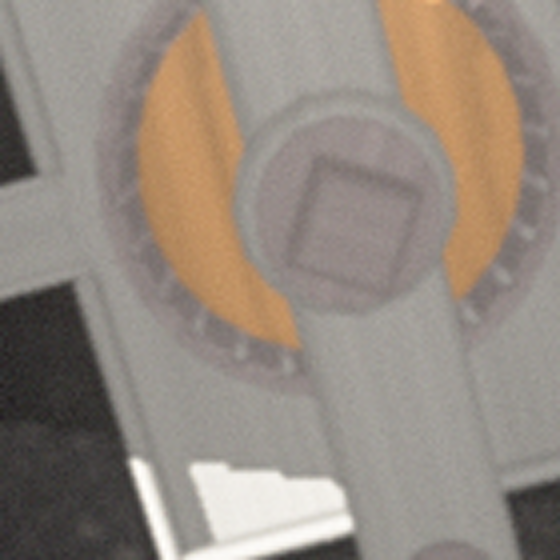

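The square's outline in the crop has corners near (320,158), (420,195), (390,290), (295,262), on the round shoulder. I'll measure it metrically.

Run:
```python
from h import *
f=np.load("press.npz"); p,d,K,A,b=[f[k] for k in("p","d","K","A","b")]
print(K[0,0])
X=(A@np.linalg.inv(K)@np.array([[u,v,1] for v in range(420) for u in range(560)]).T).T.reshape(420,560,3)*d[...,None]+b
Z=X[...,2]
for lo,hi in((156,172),(163,172)):
    m=(Z>lo)&(Z<hi)&(np.hypot(X[...,0]-588,X[...,1]-112)<20); q=X[m]; 
    r_=cv2.minAreaRect(q[:,:2].astype(np.float32)); print(lo,m.sum(),q.mean(0).round(1),r_)
for lo,hi in((141,149),):
    m=(Z>lo)&(Z<hi)&(np.hypot(X[...,0]-588,X[...,1]-112)<25); q=X[m]
    print("shoulder",np.median(q[:,2]),cv2.minEnclosingCircle(q[:,:2].astype(np.float32)))
# crop corners
c=np.array([[320,158],[420,195],[390,290],[295,262]])/4+[210,102]
for z in(166.5,162.5):
    w=np.array([at_z(K,A,b,u,z) for u in c]); print(w[:,:2].round(1),w.mean(0).round(1))
    e=np.roll(w,-1,0)-w; print(np.hypot(e[:,0],e[:,1]).round(1),np.degrees(np.arctan2(e[:,1],e[:,0])).round(1))
# rectify at 166.5
z=166.5; P=np.array([[x,y] for x,y in((568,132),(608,132),(608,92),(568,92))])
px=[]
for x,y in P:
    t=A.T@(np.array([x,y,z])-b); k=K@t; px.append(k[:2]/k[2])
H=cv2.getPerspectiveTransform(np.float32(px),np.float32([[0,0],[480,0],[480,480],[0,480]]))
im=cv2.warpPerspective(p,H,(480,480),flags=cv2.INTER_CUBIC); save("pics/d.png",im)
# objects around press that are tall
m=(Z>140)&(np.hypot(X[...,0]-588,X[...,1]-112)>30); q=X[m]; rr=np.hypot(q[:,0]-588,q[:,1]-112)
for a in range(-180,180,30):
    s=(np.degrees(np.arctan2(q[:,1]-112,q[:,0]-588))//30*30==a)
    if s.sum()>20: print(a,rr[s].min().round(),q[s,2].max().round(),s.sum())
```

```text
364.47519719936895
156 802 [591.2 109.5 166.1] ((591.364013671875, 108.7088623046875), (16.18016242980957, 15.992989540100098), 72.74821472167969)
163 751 [591.3 109.2 166.5] ((591.3878784179688, 108.77025604248047), (15.972004890441895, 15.927234649658203), 72.86945343017578)
shoulder 145.39768492199158 ((591.5089111328125, 108.77806854248047), 14.937444686889648)
[[586.5 119. ]
 [600.6 113.8]
 [596.6 100.3]
 [583.  104.3]] [591.7 109.4 166.5]
[15.1 14.1 14.3 15.1] [ -20.1 -106.4  163.4   76.6]
[[586.6 118.7]
 [601.  113.4]
 [596.9  99.6]
 [583.  103.7]] [591.9 108.8 162.5]
[15.4 14.4 14.5 15.4] [ -20.1 -106.4  163.4   76.6]
-180 51.0 314.0 4550
-150 30.0 328.0 15410
-120 31.0 320.0 4031
-90 30.0 324.0 2254
-60 30.0 325.0 16551
-30 61.0 308.0 1077
```

View pics/d.png

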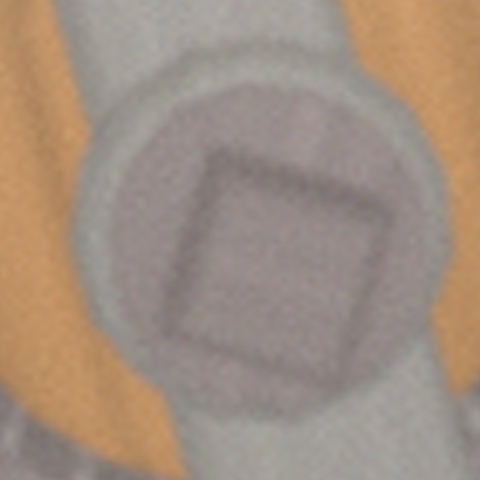

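Call:
step_arm:
  series:
    - [-0.5, -1, 0, 0, 0, 0]
    - [-0.5, -1, 0, 0, 0, 0]
    - [-0.5, -1, 0, 0, 0, 0]
    - [-0.5, -1, 0, 0, 0, 0]
    - [-0.5, -1, 0, 0, 0, 0]
    - [-0.5, -1, 0, 0, 0, 0]
    - [-0.5, -1, 0, 0, 0, 0]
    - [-0.2, -1, 0, 0, 0, 0]

```text
time: 3.08
ee_pos: [486.7, -131.4, 231.3]
tool_rot: [0.708, 0.707, -0.0, -0.0]
ft_force: [0.1, 0.5, 0.3]
gripper_width: 0.998
gripper_force: 0.0
```

Call:
step_arm:
  series:
    - [0, -1, 0, 0, 0, 0]
    - [0, -1, 0, 0, 0, 0]
    - [0, -1, 0, 0, 0, 0]
    - [0, -1, 0, 0, 0, 0]
    - [0, -1, 0, 0, 0, 0]
    - [0, -1, 0, 0, 0, 0]
    - [0, -1, 0, 0, 0, 0]
    - [0, -1, 0, 0, 0, 0]

```text
time: 4.08
ee_pos: [487.4, -331.7, 231.2]
tool_rot: [0.707, 0.707, -0.0, -0.0]
ft_force: [-0.2, -0.2, -0.9]
gripper_width: 1.003
gripper_force: 0.0
```

Call:
step_arm:
  series:
    - [0, 0, 0, 0, 0, 0]
    - [0, 0, 0, 0, 0, 0]

```text
time: 4.32
ee_pos: [487.3, -329.8, 231.0]
tool_rot: [0.707, 0.707, 0.0, -0.001]
ft_force: [0.1, -0.2, 0.2]
gripper_width: 1.005
gripper_force: 0.0
```

Run:
```python
from h import *
p,d,K,A,b=cam("wrist"); print(get_obs()["ee_pos"]); save("pics/e.png",p)
np.savez("crank.npz",p=p,d=d,K=K,A=A,b=b)
for q in ("crank","knob_grip"):
    for t in tip_of("wrist",q)[:2]:
        u,v=map(int,np.round(t["xy"])); print(q,t["score"],t["xy"],(b+ray(K,A,t["xy"])*d[v,u]).round(1))
m=masks_of("wrist","crank")[0]; c=cloud(d,K,A,b,m["pixels"]); print(m["score"],m["xy"],len(c),np.percentile(c,[1,50,99],axis=0).round(1))
np.save("cr.npy",c)
```

```text
[ 487.30758161 -329.41680178  231.08967162]
crank 0.61 [292.2, 58.4] [ 497.4 -223.7   62. ]
crank 0.56 [420.3, 83.1] [ 597.7 -243.2   72. ]
knob_grip 0.74 [285.1, 166.9] [ 491.7 -308.6   74.6]
0.91 [290.3, 88.5] 3709 [[ 481.9 -323.5   33.6]
 [ 495.4 -244.7   57.7]
 [ 513.5 -205.5   76.6]]
```

View pics/e.png

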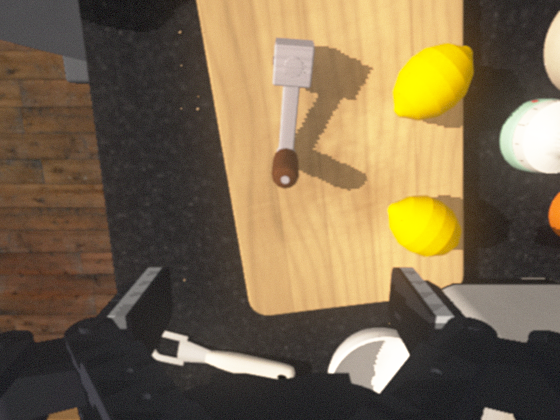

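The crank lies with hub at about (292,62) px, arm down to the knob at (285,168), lemons well to the right. I'll fit the crank model to the cloud.

```bash
cat > fit.py <<'E'
from h import *
from scipy.optimize import least_squares
def box(p,lo,hi):
    c=(np.array(lo)+hi)/2; q=abs(p-c)-(np.array(hi)-lo)/2
    return np.linalg.norm(np.maximum(q,0),axis=1)+np.minimum(q.max(1),0)
def cyl(p):
    q=np.c_[np.hypot(p[:,0]-80,p[:,1])-11.5,abs(p[:,2]-56)-21]
    return np.linalg.norm(np.maximum(q,0),axis=1)+np.minimum(q.max(1),0)
def sdf(p): return np.min([box(p,[-16,-16,0],[16,16,34]),box(p,[0,-7,24],[89,7,32]),cyl(p)],axis=0)
def pose(x): return Ro.from_euler("ZY",[x[3],x[4]])  # yaw then lean about own y
def fit(c,x0):
    f=lambda x: sdf(pose(x).inv().apply(c-x[:3]))
    s=least_squares(f,x0,loss="soft_l1",f_scale=1.); return s.x,np.median(abs(f(s.x)))
E
python3 - <<'E'
from fit import *
c=np.load("cr.npy"); c=c[c[:,2]>28]
x,e=fit(c,[495,-214,27,np.radians(-95),np.radians(18)])
print(x[:3].round(1),np.degrees(x[3:]).round(1),e)
R=pose(x); print("knob",(R.apply([80,0,55])+x[:3]).round(1),"hub17",(R.apply([0,0,17])+x[:3]).round(1))
f=np.load("crank.npz"); d,K,A,b=[f[k] for k in("d","K","A","b")]
q=cloud(d,K,A,b,np.ones(d.shape,bool))
s=(abs(q[:,2]-21)<5)&(q[:,0]<560)&(q[:,1]<-340); print("board z",np.median(q[s,2]))
# target tool: z = -crank z, tool y along crank y
ax=R.as_matrix(); 
for sgn in(1,-1):
    zt=-ax[:,2]; yt=sgn*ax[:,1]; M=np.c_[np.cross(yt,zt),yt,zt]
    cur=Ro.from_quat(get_obs()["tool_rot"]); rv=(Ro.from_matrix(M)*cur.inv()).as_rotvec(); print(sgn,np.degrees(rv).round(1),(np.degrees(rv)/6).round(2))
for h in(0,2,50): print(h,(R.apply([0,0,h])+x[:3]).round(1),"shift",((R.apply([0,0,h])+x[:3]-get_obs()["ee_pos"])/25).round(2))
E
```

```text
[ 499. -219.   27.] [-94.2  18.6] 0.4698362112263794
knob [ 492.1 -312.1   53.6] hub17 [ 498.6 -224.4   43.1]
board z 20.942141658413846
1 [18.6 -0.7 -4.3] [ 3.1  -0.12 -0.71]
-1 [ -1.  -28.4 173.5] [-0.17 -4.74 28.91]
0 [ 499. -219.   27.] shift [ 0.46  4.41 -8.17]
2 [ 499.  -219.6   28.9] shift [ 0.46  4.38 -8.1 ]
50 [ 497.8 -234.9   74.4] shift [ 0.41  3.77 -6.28]
```

Call:
step_arm:
  series:
    - [0.1, 0.9, -0.7, 0.8, -0.03, -0.18]
    - [0.1, 0.9, -0.8, 0.8, -0.03, -0.18]
    - [0.1, 0.9, -0.8, 0.8, -0.03, -0.18]
    - [0.1, 0.9, -0.8, 0.7, -0.03, -0.17]
    - [0, 0.17, -0.8, 0, 0, 0]
    - [0, 0, -0.8, 0, 0, 0]
    - [0, 0, -0.8, 0, 0, 0]
    - [0.01, 0, -0.78, 0, 0, 0]

```text
time: 5.52
ee_pos: [497.9, -235.3, 73.8]
tool_rot: [0.723, 0.671, 0.119, -0.11]
ft_force: [-0.0, -0.6, 0.2]
gripper_width: 0.997
gripper_force: 0.0
```

Call:
step_arm:
  series:
    - [0, 0, 0, 0, 0, 0]
    - [0, 0, 0, 0, 0, 0]
  force: 60

```text
time: 5.78
ee_pos: [498.1, -235.7, 74.9]
tool_rot: [0.723, 0.671, 0.119, -0.11]
ft_force: [0.6, -0.7, 0.3]
gripper_width: 1.0
gripper_force: 0.0
```

Run:
```python
from fit import *
p,d,K,A,b=cam("wrist"); o=get_obs(); 
m=masks_of("wrist","crank")[0]; c=cloud(d,K,A,b,m["pixels"]); c=c[c[:,2]>28]
x,e=fit(c,[499,-219,27,np.radians(-94),np.radians(18.6)]); R=pose(x)
print(m["score"],len(c),x[:3].round(1),np.degrees(x[3:]).round(1),e)
T=Ro.from_quat(o["tool_rot"]).as_matrix(); print(o["ee_pos"].round(1),"tool in crank",R.inv().apply(o["ee_pos"]-x[:3]).round(1)); print((R.as_matrix().T@T).round(3))
print("shift to h=1",((R.apply([0,0,1])+x[:3]-o["ee_pos"])/25).round(3))
```

```text
0.56 7819 [ 498.7 -219.    26.9] [-94.3  18.3] 0.3738701309118255
[ 498.3 -235.9   75.1] tool in crank [ 0.9  0.8 51.1]
[[-1.    -0.001 -0.005]
 [-0.001  1.     0.001]
 [ 0.005  0.001 -1.   ]]
shift to h=1 [ 0.017  0.666 -1.89 ]
```

Call:
step_arm:
  series:
    - [0.01, 0.22, -0.63, 0, 0, 0]
    - [0.01, 0.22, -0.63, 0, 0, 0]
    - [0, 0.22, -0.63, 0, 0, 0]
    - [0, 0, 0, 0, 0, 0]

```text
time: 6.38
ee_pos: [496.9, -217.6, 25.3]
tool_rot: [0.723, 0.671, 0.118, -0.112]
ft_force: [0.7, -0.4, -0.2]
gripper_width: 0.999
gripper_force: 0.0
```

Call:
step_arm:
  series:
    - [0, 0, 0, 0, 0, 0]
    - [0, 0, 0, 0, 0, 0]
    - [0, 0, 0, 0, 0, 0]
    - [0, 0, 0, 0, 0, 0]
    - [0, 0, 0, 0, 0, 0]
    - [0, 0, 0, 0, 0, 0]
  gripper: 1
  force: 60

```text
time: 7.12
ee_pos: [498.6, -219.6, 27.5]
tool_rot: [0.723, 0.671, 0.119, -0.109]
ft_force: [0.4, -1.3, 5.6]
gripper_width: 0.37
gripper_force: 60.7
```

Call:
step_arm:
  series:
    - [0, 0, 0.3, 0, 0, 0]
    - [0, 0, 0.5, 0, 0, 0]
    - [0, 0, 0.8, 0, 0, 0]
    - [0, 0, 1, 0, 0, 0]
    - [0, 0, 1, 0, 0, 0]
    - [0, 0, 1, 0, 0, 0]
    - [0, 0, 1, 0, 0, 0]
    - [0, 0, 0, 0, 0, 0]

```text
time: 8.12
ee_pos: [499.1, -220.1, 168.9]
tool_rot: [0.723, 0.672, 0.119, -0.108]
ft_force: [0.7, -0.7, -1.2]
gripper_width: 0.367
gripper_force: 60.2
```

Run:
```python
from fit import *
p,d,K,A,b=cam("wrist"); o=get_obs(); save("pics/f.png",p)
m=masks_of("wrist","crank")[0]; c=cloud(d,K,A,b,m["pixels"])
x,e=fit(c,[499,-219,27+140,np.radians(-94),np.radians(18.6)]); R=pose(x)
print(m["score"],len(c),x[:3].round(1),np.degrees(x[3:]).round(1),e)
T=Ro.from_quat(o["tool_rot"]).as_matrix(); print(o["ee_pos"].round(1),"tool in crank",R.inv().apply(o["ee_pos"]-x[:3]).round(1)); print((R.as_matrix().T@T).round(3))
```

```text
0.94 11314 [ 500.1 -219.4  168.2] [-94.4  18.4] 0.3592497953855389
[ 498.4 -219.5  167.6] tool in crank [ 0.5 -1.7 -0.5]
[[-1.    -0.003 -0.003]
 [-0.003  1.     0.001]
 [ 0.003  0.001 -1.   ]]
```

View pics/f.png

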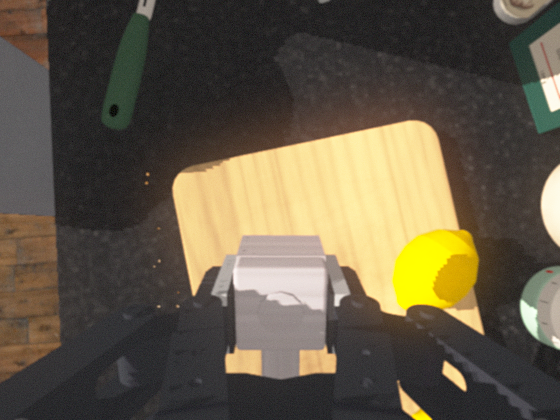

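The hub sits squarely between the pads (px ~(280,300)) and the arm runs off below. Now level it, yaw to the square's angle and hover beside the screw.

Call:
step_arm:
  series:
    - [0, 0.4, 0.45, -0.77, 0.06, 0]
    - [0.2, 0.8, 0.45, -0.77, 0.06, 0]
    - [0.4, 1, 0, -0.76, 0.06, 0]
    - [0.4, 1, 0, -0.76, 0.055, 0]
    - [0.4, 1, 0, 0, 0, -0.7]
    - [0.4, 1, 0, 0, 0, -0.7]
    - [0.4, 1, 0, 0, 0, -0.7]
    - [0.4, 1, 0, 0, 0, 0]

```text
time: 9.22
ee_pos: [562.2, -38.0, 187.7]
tool_rot: [0.804, 0.595, 0.0, -0.002]
ft_force: [0.0, 0.1, -2.6]
gripper_width: 0.365
gripper_force: 60.0
```

Call:
step_arm:
  series:
    - [0.4, 1, 0, 0, 0, 0]
    - [0.4, 1, 0, 0, 0, 0]
    - [0.4, 1, 0, 0, 0, 0]
    - [0.2, 0.7, 0, 0, 0, 0]
    - [0.06, 0.3, 0, 0, 0, 0]
    - [0, 0, 0, 0, 0, 0]
    - [0, 0, 0, 0, 0, 0]

```text
time: 10.1
ee_pos: [599.4, 60.0, 189.4]
tool_rot: [0.803, 0.595, 0.001, -0.001]
ft_force: [-0.4, 0.3, -2.8]
gripper_width: 0.365
gripper_force: 60.0
```

```bash
cat > both.py <<'E'
from fit import *
p,d,K,A,b=cam("wrist"); o=get_obs(); t=o["ee_pos"]; save("pics/g.png",p)
m=masks_of("wrist","crank")[0]; c=cloud(d,K,A,b,m["pixels"])
T=Ro.from_quat(o["tool_rot"]).as_matrix(); yaw=np.arctan2(T[1,1],T[0,1])-np.pi/2; print("tool yaw",np.degrees(yaw),"zdown",T[:,2].round(4))
x,e=fit(c,[*t,yaw,0.]); print("crank",m["score"],len(c),x[:3].round(1),np.degrees(x[3:]).round(1),e)
print("tcp",t.round(1),"crank-tcp",(x[:3]-t).round(1))
X=(A@np.linalg.inv(K)@np.array([[u,v,1] for v in range(420) for u in range(560)]).T).T.reshape(420,560,3)*d[...,None]+b
Z=X[...,2]
k=(Z>162)&(Z<172)&(np.hypot(X[...,0]-591,X[...,1]-109)<13)&~m["pixels"]; q=X[k]; print("square",k.sum(),np.median(q[:,2]).round(1),cv2.minAreaRect(q[:,:2].astype(np.float32)))
k=(Z>141)&(Z<149)&(np.hypot(X[...,0]-591,X[...,1]-109)<20)&~m["pixels"]; q=X[k]; print("shoulder",k.sum(),np.median(q[:,2]).round(1),cv2.minEnclosingCircle(q[:,:2].astype(np.float32)))
E
python3 both.py
```

```text
tool yaw -106.93916079585573 zdown [ 7.e-04  3.e-03 -1.e+00]
crank 0.9 11169 [599.7  60.5 188.2] [-1.072e+02  1.000e-01] 0.363184147029493
tcp [599.5  60.  189.5] crank-tcp [ 0.2  0.5 -1.3]
square 1208 166.8 ((591.47314453125, 108.83772277832031), (16.00870704650879, 16.164566040039062), 72.77735900878906)
shoulder 1271 145.4 ((591.5082397460938, 108.83161163330078), 14.900779724121094)
```

View pics/g.png

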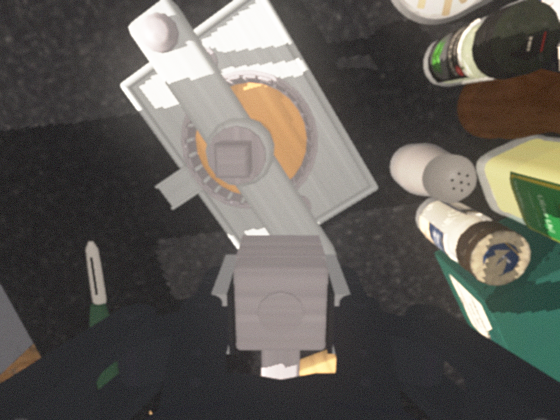

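The square is at px (235,160), the held crank below it at (280,290). Same-picture offset: (-8.2, +48.3, -42.8) mm, yaw matched to 0.1°.

Call:
step_arm:
  series:
    - [-0.17, 1, 0, 0, 0, 0]
    - [-0.16, 0.93, 0, 0, 0, 0]
    - [0, 0, -0.3, 0, 0, 0]
    - [0, 0, -0.3, 0, 0, 0]
    - [0, 0, 0, 0, 0, 0]
    - [0, 0, 0, 0, 0, 0]

```text
time: 10.95
ee_pos: [591.6, 108.3, 174.4]
tool_rot: [0.804, 0.595, 0.001, -0.001]
ft_force: [-0.1, 0.4, -2.5]
gripper_width: 0.365
gripper_force: 60.0
```

Call:
step_arm:
  series:
    - [0, 0, -0.1, 0, 0, 0]
    - [0, 0, -0.1, 0, 0, 0]
    - [0, 0, -0.1, 0, 0, 0]
    - [0, 0, -0.1, 0, 0, 0]
    - [0, 0, 0, 0, 0, 0]

```text
time: 11.58
ee_pos: [591.2, 109.0, 164.2]
tool_rot: [0.803, 0.596, 0.001, -0.001]
ft_force: [0.1, -0.9, -2.4]
gripper_width: 0.362
gripper_force: 60.0
```

Call:
step_arm:
  series:
    - [0, 0, -0.1, 0, 0, 0]
    - [0, 0, -0.1, 0, 0, 0]
    - [0, 0, -0.1, 0, 0, 0]
    - [0, 0, 0, 0, 0, 0]

```text
time: 12.08
ee_pos: [591.2, 109.0, 156.7]
tool_rot: [0.803, 0.596, 0.001, -0.001]
ft_force: [1.0, -0.5, -2.6]
gripper_width: 0.366
gripper_force: 60.0
```

Call:
step_arm:
  series:
    - [0, 0, -0.1, 0, 0, 0]
    - [0, 0, -0.1, 0, 0, 0]
    - [0, 0, -0.1, 0, 0, 0]
    - [0, 0, 0, 0, 0, 0]

```text
time: 12.58
ee_pos: [591.2, 109.0, 149.2]
tool_rot: [0.803, 0.596, 0.001, -0.001]
ft_force: [0.4, 0.0, -2.5]
gripper_width: 0.369
gripper_force: 60.0
```

Call:
step_arm:
  series:
    - [0, 0, -0.06, 0, 0, 0]
    - [0, 0, -0.04, 0, 0, 0]
    - [0, 0, 0, 0, 0, 0]

```text
time: 12.95
ee_pos: [591.5, 109.0, 146.9]
tool_rot: [0.803, 0.596, 0.001, -0.001]
ft_force: [1.6, -0.4, -1.9]
gripper_width: 0.363
gripper_force: 60.0
```

Call:
step_arm:
  series:
    - [0, 0, -0.05, 0, 0, 0]
    - [0, 0, -0.04, 0, 0, 0]
    - [0, 0, 0, 0, 0, 0]

```text
time: 13.32
ee_pos: [591.7, 109.0, 146.7]
tool_rot: [0.803, 0.596, 0.002, -0.001]
ft_force: [-4.6, -0.7, 12.0]
gripper_width: 0.366
gripper_force: 62.0
```

Force of 12 N at z 146.7: on the shoulder. Release and rise.

Call:
step_arm:
  series:
    - [0, 0, 0.05, 0, 0, 0]
    - [0, 0, 0, 0, 0, 0]
    - [0, 0, 0, 0, 0, 0]
    - [0, 0, 0, 0, 0, 0]
    - [0, 0, 0, 0, 0, 0]
  gripper: 0

```text
time: 13.95
ee_pos: [591.4, 109.0, 145.9]
tool_rot: [0.803, 0.596, 0.001, -0.001]
ft_force: [-0.0, -0.3, 0.3]
gripper_width: 1.002
gripper_force: 0.0
```

Call:
step_arm:
  series:
    - [0, 0, 0.5, 0, 0, 0]
    - [0, 0, 0.8, 0, 0, 0]
    - [0, 0, 0.8, 0, 0, 0]
    - [0, 0, 0.8, 0, 0, 0]
    - [0, 0, 0.8, 0, 0, 0]
    - [0, 0, 0, 0, 0, 0]
    - [0, 0, 0, 0, 0, 0]

```text
time: 14.82
ee_pos: [591.2, 109.0, 238.2]
tool_rot: [0.803, 0.596, 0.001, -0.001]
ft_force: [0.0, -0.3, -0.4]
gripper_width: 0.997
gripper_force: 0.0
```

```bash
cat > look.py <<'E'
import sys
from fit import *
p,d,K,A,b=cam("wrist"); o=get_obs(); t=o["ee_pos"]; save("pics/"+sys.argv[1]+".png",p)
m=masks_of("wrist","crank")[0]; c=cloud(d,K,A,b,m["pixels"])
g=[float(v) for v in sys.argv[2:]]
x,e=fit(c,[*g[:3],np.radians(g[3]),0.]); print("crank",m["score"],len(c),x[:3].round(1),np.degrees(x[3:]).round(1),e)
R=pose(x); k=R.apply([80,0,55])+x[:3]; print("knob",k.round(1),"tcp",t.round(1),"tool yaw",np.degrees(Ro.from_quat(o["tool_rot"]).as_euler("ZYX")).round(1),"j6",o["joint_pos"].round(2))
print("units to TCP over knob z40",((R.apply([80,0,40])+x[:3]-t)/25).round(2))
E
python3 look.py h 591.5 109 145 -107; python3 -c "
from h import *
n=tip_of('wrist','knob_grip'); print(n[:2])"
```

```text
crank 0.94 6908 [592.7 109.3 147.7] [-106.9    8.7] 0.3534080922531473
knob [567.4  25.7 189.9] tcp [590.8 108.9 237.8] tool yaw [  73.1   -0.2 -179.9] j6 [0.07 0.35 1.5  0.   1.29 0.36]
units to TCP over knob z40 [-0.91 -3.24 -2.51]
[{'xy': [281.8, 367.4], 'score': 0.74}]
```

Crank is home and sagging 8.7° as described (z +2.3 mm, 1.2 mm off centre). Now check obstacles for the winding circle and the bridge height.

Run:
```python
from h import *
f=np.load("press.npz"); d,K,A,b=[f[k] for k in("d","K","A","b")]
q=cloud(d,K,A,b,d>0); rr=np.hypot(q[:,0]-591.5,q[:,1]-108.8)
print([(z,int(((q[:,2]//1==z)&(rr<34)).sum())) for z in range(118,150)])
pl=[]
for n in("scene","side"):
    p,d,K,A,b=cam(n); pl.append(cloud(d,K,A,b,d>0))
p,d,K,A,b=cam("wrist"); pl.append(cloud(d,K,A,b,d>230))
q=np.vstack(pl); dx,dy=q[:,0]-591.5,q[:,1]-108.8; rr=np.hypot(dx,dy); an=np.degrees(np.arctan2(dy,dx))
for zt in (150,180):
  for a in range(-180,180,20):
    s=(an>=a)&(an<a+20)&(q[:,2]>zt)&(q[:,2]<230)&(rr>92)&(rr<260)
    if s.sum()>5: print(zt,a,np.percentile(rr[s],[1,10]).round(),q[s,2].max().round(),s.sum())
```

```text
[(118, 0), (119, 0), (120, 0), (121, 0), (122, 10), (123, 39), (124, 55), (125, 156), (126, 636), (127, 843), (128, 203), (129, 35), (130, 100), (131, 140), (132, 236), (133, 184), (134, 43), (135, 3), (136, 0), (137, 0), (138, 0), (139, 0), (140, 1), (141, 0), (142, 3), (143, 25), (144, 231), (145, 465), (146, 161), (147, 19), (148, 4), (149, 4)]
150 -120 [92. 93.] 211.0 179
150 -40 [199. 205.] 230.0 1001
150 -20 [187. 192.] 169.0 109
180 -120 [92. 93.] 211.0 140
180 -40 [200. 208.] 230.0 603
```

Call:
step_arm:
  series:
    - [-0.3, -0.9, 0, 0, 0, 0]
    - [-0.3, -0.9, 0, 0, 0, 0]
    - [-0.3, -0.9, 0, 0, 0, 0]
    - [0, -0.5, 0, 0, 0, 0]
    - [0, 0, 0, 0, 0, 0]
    - [0, 0, 0, 0, 0, 0]
  force: 30

```text
time: 15.88
ee_pos: [569.2, 29.2, 238.5]
tool_rot: [0.803, 0.595, 0.002, -0.001]
ft_force: [0.4, 0.2, -0.5]
gripper_width: 1.001
gripper_force: 0.0
```

Call:
step_arm:
  series:
    - [-0.04, -0.06, -0.6, 0, 0, 0]
    - [0, 0, -0.7, 0, 0, 0]
    - [0, 0, -0.7, 0, 0, 0]
    - [0, 0, -0.4, 0, 0, 0]
    - [0, 0, 0, 0, 0, 0]
    - [0, 0, 0, 0, 0, 0]

```text
time: 16.62
ee_pos: [568.4, 27.6, 178.9]
tool_rot: [0.803, 0.596, 0.002, -0.001]
ft_force: [0.8, 0.8, 0.0]
gripper_width: 0.997
gripper_force: 0.0
```

Call:
step_arm:
  series:
    - [0, 0, 0, 0, 0, 0]
    - [0, 0, 0, 0, 0, 0]
    - [0, 0, 0, 0, 0, 0]
    - [0, 0, 0, 0, 0, 0]
    - [0, 0, 0, 0, 0, 0]
    - [0, 0, 0, 0, 0, 0]
    - [0, 0, 0, 0, 0, 0]
  gripper: 1

```text
time: 17.5
ee_pos: [568.0, 27.4, 178.6]
tool_rot: [0.803, 0.596, 0.001, -0.001]
ft_force: [-0.0, -0.3, 0.7]
gripper_width: 0.264
gripper_force: 29.5
```

Call:
step_arm:
  series:
    - [0.02, 0.07, 0.12, 0, 0, 0]
    - [0.02, 0.07, 0.14, 0, 0, 0]
    - [0.02, 0.07, 0.12, 0, 0, 0]
    - [0, 0, 0, 0, 0, 0]

```text
time: 18.0
ee_pos: [569.5, 32.9, 188.2]
tool_rot: [0.803, 0.596, 0.001, -0.001]
ft_force: [-0.5, -0.9, -2.7]
gripper_width: 0.261
gripper_force: 29.5
```

Run:
```python
from h import *
o=get_obs(); t=o["ee_pos"]; print(t.round(1),o["ft_force"].round(1))
c=np.array([591.4,108.9]); v=t[:2]-c; print(np.hypot(*v),np.degrees(np.arctan2(v[1],v[0])))
a=-107.; P=lambda a:c+80*np.array([np.cos(np.radians(a)),np.sin(np.radians(a))])
cur=np.array([0.,0.]); start=P(a); n=0
for st in [6,9]+[12]*29:
    a+=st; w=np.round((P(a)-start)/25-cur,2); cur+=w; n+=1; print([float(w[0]),float(w[1]),round(st/360*.8,2),0,0,0],a, end="\n\n" if n%8==0 else "\n")
```

```text
[569.5  32.9 188.2] [-0.5 -0.9 -2.7]
79.1246068884432 -106.05415401052399
[0.33, -0.08, 0.01, 0, 0, 0] -101.0
[0.49, -0.06, 0.02, 0, 0, 0] -92.0
[0.67, 0.05, 0.03, 0, 0, 0] -80.0
[0.64, 0.18, 0.03, 0, 0, 0] -68.0
[0.6, 0.32, 0.03, 0, 0, 0] -56.0
[0.51, 0.43, 0.03, 0, 0, 0] -44.0
[0.41, 0.52, 0.03, 0, 0, 0] -32.0
[0.29, 0.61, 0.03, 0, 0, 0] -20.0

[0.16, 0.64, 0.03, 0, 0, 0] -8.0
[0.03, 0.67, 0.03, 0, 0, 0] 4.0
[-0.12, 0.66, 0.03, 0, 0, 0] 16.0
[-0.25, 0.62, 0.03, 0, 0, 0] 28.0
[-0.37, 0.56, 0.03, 0, 0, 0] 40.0
[-0.48, 0.46, 0.03, 0, 0, 0] 52.0
[-0.57, 0.36, 0.03, 0, 0, 0] 64.0
[-0.63, 0.23, 0.03, 0, 0, 0] 76.0

[-0.66, 0.09, 0.03, 0, 0, 0] 88.0
[-0.67, -0.05, 0.03, 0, 0, 0] 100.0
[-0.64, -0.18, 0.03, 0, 0, 0] 112.0
[-0.59, -0.32, 0.03, 0, 0, 0] 124.0
[-0.52, -0.43, 0.03, 0, 0, 0] 136.0
[-0.41, -0.52, 0.03, 0, 0, 0] 148.0
[-0.29, -0.61, 0.03, 0, 0, 0] 160.0
[-0.16, -0.64, 0.03, 0, 0, 0] 172.0

[-0.03, -0.67, 0.03, 0, 0, 0] 184.0
[0.12, -0.66, 0.03, 0, 0, 0] 196.0
[0.25, -0.62, 0.03, 0, 0, 0] 208.0
[0.37, -0.56, 0.03, 0, 0, 0] 220.0
[0.49, -0.46, 0.03, 0, 0, 0] 232.0
[0.56, -0.36, 0.03, 0, 0, 0] 244.0
[0.63, -0.22, 0.03, 0, 0, 0] 256.0
```

Call:
step_arm:
  series:
    - [0.33, -0.08, 0.01, 0, 0, 0]
    - [0.49, -0.06, 0.02, 0, 0, 0]
    - [0.67, 0.05, 0.03, 0, 0, 0]
    - [0.64, 0.18, 0.03, 0, 0, 0]
    - [0.6, 0.32, 0.03, 0, 0, 0]
    - [0.51, 0.43, 0.03, 0, 0, 0]
    - [0.41, 0.52, 0.03, 0, 0, 0]
    - [0.29, 0.61, 0.03, 0, 0, 0]

```text
time: 19.0
ee_pos: [668.0, 82.7, 193.4]
tool_rot: [0.803, 0.596, 0.001, -0.001]
ft_force: [-6.5, -1.4, 2.4]
gripper_width: 0.261
gripper_force: 32.5
```

Call:
step_arm:
  series:
    - [0.16, 0.64, 0.03, 0, 0, 0]
    - [0.03, 0.67, 0.03, 0, 0, 0]
    - [-0.12, 0.66, 0.03, 0, 0, 0]
    - [-0.25, 0.62, 0.03, 0, 0, 0]
    - [-0.37, 0.56, 0.03, 0, 0, 0]
    - [-0.48, 0.46, 0.03, 0, 0, 0]
    - [-0.57, 0.36, 0.03, 0, 0, 0]
    - [-0.63, 0.23, 0.03, 0, 0, 0]

```text
time: 20.0
ee_pos: [613.0, 189.2, 200.6]
tool_rot: [0.803, 0.596, 0.004, -0.001]
ft_force: [4.4, 2.6, 2.1]
gripper_width: 0.257
gripper_force: 30.4
```

Call:
step_arm:
  series:
    - [-0.66, 0.06, 0.02, 0, 0, 0]
    - [-0.67, -0.08, 0.02, 0, 0, 0]
    - [-0.64, -0.2, 0.02, 0, 0, 0]
    - [-0.59, -0.32, 0.02, 0, 0, 0]
    - [-0.52, -0.43, 0.02, 0, 0, 0]
    - [-0.41, -0.52, 0.03, 0, 0, 0]
    - [-0.29, -0.61, 0.03, 0, 0, 0]
    - [-0.16, -0.64, 0.03, 0, 0, 0]

```text
time: 21.0
ee_pos: [511.4, 120.2, 205.0]
tool_rot: [0.803, 0.596, 0.002, -0.003]
ft_force: [-1.2, 3.7, 5.5]
gripper_width: 0.261
gripper_force: 30.8
```

Call:
step_arm:
  series:
    - [-0.03, -0.66, 0.02, 0, 0, 0]
    - [0.12, -0.65, 0.02, 0, 0, 0]
    - [0.25, -0.62, 0.02, 0, 0, 0]
    - [0.37, -0.56, 0.02, 0, 0, 0]
    - [0.49, -0.46, 0.02, 0, 0, 0]
    - [0.56, -0.36, 0.02, 0, 0, 0]
    - [0, 0, 0, 0, 0, 0]
    - [0, 0, 0, 0, 0, 0]

```text
time: 22.0
ee_pos: [558.8, 36.0, 206.5]
tool_rot: [0.803, 0.595, 0.002, -0.002]
ft_force: [1.4, 4.5, 1.7]
gripper_width: 0.263
gripper_force: 30.2
```

```bash
python3 look.py i 591.5 109 165 244
python3 - <<'E'
from h import *
o=get_obs(); t=o["ee_pos"]
c=np.array([591.4,108.9]); v=t[:2]-c; print(np.hypot(*v),np.degrees(np.arctan2(v[1],v[0]))%360,o["ft_force"].round(1))
a=244.; P=lambda a:c+80*np.array([np.cos(np.radians(a)),np.sin(np.radians(a))])
cur=np.array([0.,0.]); start=P(a); n=0
for st in [6]*4+[4]*36:
    a+=st; w=np.round((P(a)-start)/25-cur,2); cur+=w; n+=1; print([float(w[0]),float(w[1]),0.01],a-360, end="\n\n" if n%4==0 else "; ")
E
```

```text
crank 0.66 16011 [591.4 109.  166.9] [246.6   3.2] 0.4902180366252864
knob [558.5  32.9 217.3] tcp [558.7  36.  206.6] tool yaw [  73.1   -0.3 -180. ] j6 [-0.06  0.32  1.63  0.    1.19  0.23]
units to TCP over knob z40 [ 0.01 -0.09 -0.17]
79.89047283640511 245.76097950965305 [2.  4.4 1.3]
[0.31, -0.13, 0.01] -110.0; [0.32, -0.1, 0.01] -104.0; [0.33, -0.06, 0.01] -98.0; [0.33, -0.03, 0.01] -92.0

[0.22, -0.0, 0.01] -88.0; [0.23, 0.01, 0.01] -84.0; [0.22, 0.03, 0.01] -80.0; [0.22, 0.05, 0.01] -76.0

[0.21, 0.06, 0.01] -72.0; [0.21, 0.08, 0.01] -68.0; [0.21, 0.09, 0.01] -64.0; [0.19, 0.1, 0.01] -60.0

[0.19, 0.12, 0.01] -56.0; [0.18, 0.13, 0.01] -52.0; [0.17, 0.15, 0.01] -48.0; [0.16, 0.15, 0.01] -44.0

[0.15, 0.17, 0.01] -40.0; [0.14, 0.18, 0.01] -36.0; [0.13, 0.18, 0.01] -32.0; [0.11, 0.19, 0.01] -28.0

[0.1, 0.2, 0.01] -24.0; [0.08, 0.21, 0.01] -20.0; [0.07, 0.21, 0.01] -16.0; [0.05, 0.22, 0.01] -12.0

[0.04, 0.22, 0.01] -8.0; [0.02, 0.22, 0.01] -4.0; [0.01, 0.23, 0.01] 0.0; [-0.01, 0.22, 0.01] 4.0

[-0.02, 0.22, 0.01] 8.0; [-0.04, 0.22, 0.01] 12.0; [-0.05, 0.22, 0.01] 16.0; [-0.07, 0.21, 0.01] 20.0

[-0.08, 0.21, 0.01] 24.0; [-0.1, 0.2, 0.01] 28.0; [-0.11, 0.19, 0.01] 32.0; [-0.13, 0.19, 0.01] 36.0

[-0.14, 0.17, 0.01] 40.0; [-0.15, 0.17, 0.01] 44.0; [-0.16, 0.15, 0.01] 48.0; [-0.17, 0.15, 0.01] 52.0
```

Call:
step_arm:
  series:
    - [0.31, -0.13, 0.01, 0, 0, 0]
    - [0.32, -0.1, 0.01, 0, 0, 0]
    - [0.33, -0.06, 0.01, 0, 0, 0]
    - [0.33, -0.03, 0.01, 0, 0, 0]

```text
time: 22.6
ee_pos: [588.7, 28.7, 207.0]
tool_rot: [0.803, 0.595, 0.0, -0.003]
ft_force: [-3.6, 7.0, 1.9]
gripper_width: 0.264
gripper_force: 30.7
```

Call:
step_arm:
  series:
    - [0.22, 0, 0.01, 0, 0, 0]
    - [0.23, 0.01, 0.01, 0, 0, 0]
    - [0.22, 0.03, 0.01, 0, 0, 0]

```text
time: 22.98
ee_pos: [604.7, 29.7, 207.5]
tool_rot: [0.803, 0.596, -0.0, -0.004]
ft_force: [-3.1, 5.7, 2.9]
gripper_width: 0.264
gripper_force: 30.9
```

Call:
step_arm:
  series:
    - [0.22, 0.06, 0.01, 0, 0, 0]
    - [0.21, 0.07, 0.01, 0, 0, 0]
    - [0.21, 0.09, 0.01, 0, 0, 0]

```text
time: 23.35
ee_pos: [620.6, 34.3, 208.4]
tool_rot: [0.803, 0.596, -0.001, -0.003]
ft_force: [-4.7, 1.7, 3.9]
gripper_width: 0.262
gripper_force: 31.4
```

Call:
step_arm:
  series:
    - [0.21, 0.1, 0.01, 0, 0, 0]
    - [0.19, 0.1, 0.01, 0, 0, 0]
    - [0.19, 0.12, 0.01, 0, 0, 0]

```text
time: 23.72
ee_pos: [635.4, 41.9, 209.3]
tool_rot: [0.803, 0.596, -0.001, -0.003]
ft_force: [-4.0, 1.7, 5.2]
gripper_width: 0.263
gripper_force: 31.9
```

Call:
step_arm:
  series:
    - [0.18, 0.13, 0.01, 0, 0, 0]
    - [0.17, 0.15, 0.01, 0, 0, 0]
    - [0.16, 0.15, 0.01, 0, 0, 0]

```text
time: 24.1
ee_pos: [648.2, 52.3, 210.2]
tool_rot: [0.803, 0.596, -0.001, -0.002]
ft_force: [-4.2, 0.3, 6.0]
gripper_width: 0.264
gripper_force: 32.4
```

Call:
step_arm:
  series:
    - [0.15, 0.17, 0.01, 0, 0, 0]
    - [0.14, 0.18, 0.01, 0, 0, 0]
    - [0.13, 0.18, 0.01, 0, 0, 0]

```text
time: 24.48
ee_pos: [658.9, 65.1, 211.2]
tool_rot: [0.803, 0.596, -0.001, -0.002]
ft_force: [-5.1, -0.5, 5.5]
gripper_width: 0.265
gripper_force: 32.9
```

Call:
step_arm:
  series:
    - [0.11, 0.19, 0.01, 0, 0, 0]
    - [0.1, 0.2, 0.01, 0, 0, 0]
    - [0.08, 0.21, 0.01, 0, 0, 0]

```text
time: 24.85
ee_pos: [666.6, 79.7, 212.1]
tool_rot: [0.803, 0.595, -0.001, -0.001]
ft_force: [-3.6, -1.6, 6.0]
gripper_width: 0.259
gripper_force: 32.9
```

Call:
step_arm:
  series:
    - [0.07, 0.21, 0.01, 0, 0, 0]
    - [0.05, 0.22, 0.01, 0, 0, 0]
    - [0.04, 0.22, 0.01, 0, 0, 0]

```text
time: 25.22
ee_pos: [671.3, 95.6, 213.1]
tool_rot: [0.803, 0.595, -0.001, -0.001]
ft_force: [-3.2, -2.6, 6.9]
gripper_width: 0.261
gripper_force: 32.5
```

Call:
step_arm:
  series:
    - [0.02, 0.22, 0.01, 0, 0, 0]
    - [0.01, 0.23, 0.01, 0, 0, 0]

```text
time: 25.48
ee_pos: [672.7, 106.6, 213.7]
tool_rot: [0.803, 0.595, -0.0, -0.0]
ft_force: [-1.5, -2.5, 4.8]
gripper_width: 0.26
gripper_force: 32.2
```

Call:
step_arm:
  series:
    - [-0.01, 0.22, 0.01, 0, 0, 0]
    - [-0.02, 0.22, 0.01, 0, 0, 0]

```text
time: 25.72
ee_pos: [672.6, 118.4, 214.3]
tool_rot: [0.803, 0.595, 0.001, -0.0]
ft_force: [0.6, -3.1, 4.0]
gripper_width: 0.259
gripper_force: 31.9
```

Call:
step_arm:
  series:
    - [-0.04, 0.22, 0.01, 0, 0, 0]
    - [-0.05, 0.22, 0.01, 0, 0, 0]

```text
time: 25.98
ee_pos: [670.4, 130.8, 215.0]
tool_rot: [0.803, 0.595, 0.002, -0.0]
ft_force: [2.3, -1.9, 4.6]
gripper_width: 0.261
gripper_force: 31.4
```

Call:
step_arm:
  series:
    - [-0.07, 0.21, 0.01, 0, 0, 0]
    - [-0.08, 0.21, 0.01, 0, 0, 0]

```text
time: 26.22
ee_pos: [666.7, 141.8, 215.6]
tool_rot: [0.803, 0.596, 0.002, -0.001]
ft_force: [4.6, -2.2, 2.8]
gripper_width: 0.261
gripper_force: 31.1
```

Call:
step_arm:
  series:
    - [-0.1, 0.2, 0.01, 0, 0, 0]

```text
time: 26.35
ee_pos: [664.3, 147.0, 216.0]
tool_rot: [0.803, 0.596, 0.002, -0.001]
ft_force: [4.7, -2.0, 3.4]
gripper_width: 0.261
gripper_force: 31.0
```

Call:
step_arm:
  series:
    - [-0.11, 0.19, 0.01, 0, 0, 0]

```text
time: 26.48
ee_pos: [661.7, 151.9, 216.3]
tool_rot: [0.803, 0.596, 0.003, -0.001]
ft_force: [7.1, -1.1, 5.1]
gripper_width: 0.261
gripper_force: 30.8
```

Call:
step_arm:
  series:
    - [-0.13, 0.19, 0.01, 0, 0, 0]

```text
time: 26.6
ee_pos: [659.5, 155.4, 216.6]
tool_rot: [0.803, 0.596, 0.003, 0.001]
ft_force: [9.1, -6.4, 2.6]
gripper_width: 0.259
gripper_force: 30.4
```

Call:
step_arm:
  series:
    - [-0.14, 0.17, 0.01, 0, 0, 0]

```text
time: 26.72
ee_pos: [657.3, 158.4, 217.1]
tool_rot: [0.803, 0.596, 0.003, 0.002]
ft_force: [12.5, -10.0, 1.7]
gripper_width: 0.264
gripper_force: 30.7
```

Call:
step_arm:
  series:
    - [-0.15, 0.17, 0.01, 0, 0, 0]

```text
time: 26.85
ee_pos: [654.8, 161.6, 217.5]
tool_rot: [0.803, 0.595, 0.004, 0.004]
ft_force: [15.3, -12.7, 0.4]
gripper_width: 0.263
gripper_force: 31.7
```

Tangential force jumped from ~4 to ~20 N: the stop. Hold and look.

Call:
step_arm:
  series:
    - [0, 0, 0, 0, 0, 0]
    - [0, 0, 0, 0, 0, 0]
    - [0, 0, 0, 0, 0, 0]

```text
time: 27.22
ee_pos: [654.9, 161.5, 217.5]
tool_rot: [0.803, 0.595, 0.004, 0.004]
ft_force: [12.9, -10.1, 0.5]
gripper_width: 0.261
gripper_force: 31.5
```

```bash
python3 look.py j 591.5 109 172 38
```

```text
crank 0.83 4691 [598.2 101.4 172.4] [45.1 -0.3] 0.5114306583827357
knob [654.5 157.9 227.8] tcp [654.9 161.5 217.5] tool yaw [ 7.310e+01 -1.000e-01  1.794e+02] j6 [ 0.14  0.47  1.36 -0.    1.3   0.44]
units to TCP over knob z40 [-0.01 -0.14 -0.19]
```

View pics/j.png

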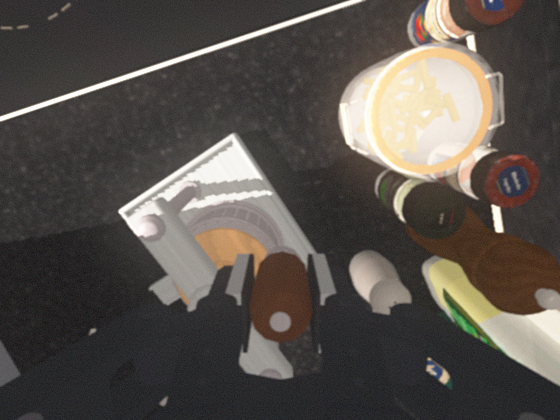

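Call:
step_arm:
  series:
    - [-0.08, 0.09, 0, 0, 0, 0]
    - [0, 0, 0, 0, 0, 0]

```text
time: 27.58
ee_pos: [653.3, 163.5, 217.6]
tool_rot: [0.803, 0.595, 0.004, 0.004]
ft_force: [13.0, -11.6, 0.8]
gripper_width: 0.262
gripper_force: 31.9
```

The knob no longer gives while force holds at ~17 N (pads slip): plate at its stop. Relieve, release, rise and look.

Call:
step_arm:
  series:
    - [0.12, -0.14, -0.1, 0, 0, 0]
    - [0.02, -0.02, -0.2, 0, 0, 0]
    - [0, 0, 0, 0, 0, 0]

```text
time: 27.95
ee_pos: [657.1, 162.7, 212.8]
tool_rot: [0.803, 0.595, 0.007, 0.002]
ft_force: [9.7, -3.5, 14.1]
gripper_width: 0.258
gripper_force: 31.7
```

Call:
step_arm:
  series:
    - [0, 0, 0, 0, 0, 0]
    - [0, 0, 0, 0, 0, 0]
    - [0, 0, 0, 0, 0, 0]
    - [0, 0, 0, 0, 0, 0]
  gripper: 0

```text
time: 28.45
ee_pos: [650.9, 162.7, 208.2]
tool_rot: [0.803, 0.596, 0.001, -0.002]
ft_force: [1.1, -0.4, -0.0]
gripper_width: 0.996
gripper_force: 0.0
```

Call:
step_arm:
  series:
    - [0, 0, 0.5, 0, 0, 0]
    - [0, 0, 0.8, 0, 0, 0]
    - [0, 0, 0.8, 0, 0, 0]
    - [-0.5, -0.9, 0.6, 0, 0, 0]
    - [-0.6, -0.9, 0, 0, 0, 0]
    - [-0.6, -0.9, 0, 0, 0, 0]
    - [-0.6, -0.9, 0, 0, 0, 0]

```text
time: 29.32
ee_pos: [592.9, 70.8, 277.2]
tool_rot: [0.803, 0.595, 0.001, -0.001]
ft_force: [-0.2, -0.6, -0.4]
gripper_width: 0.996
gripper_force: 0.0
```

Call:
step_arm:
  series:
    - [-0.2, -0.3, 0, 0, 0, 0]
    - [0, 0, 0, 0, 0, 0]
    - [0, 0, 0, 0, 0, 0]

```text
time: 29.7
ee_pos: [589.7, 65.4, 276.7]
tool_rot: [0.803, 0.596, 0.002, -0.001]
ft_force: [0.7, 0.3, -0.1]
gripper_width: 1.002
gripper_force: 0.0
```

```bash
python3 look.py k 591.5 109 174 38
python3 - <<'E'
from h import *
for n in("scene",):
    p,d,K,A,b=cam(n)
    ms=masks_of(n,"chopping_board")[0]["pixels"].astype(np.uint8)
    mm=masks_of(n,"lemon_1"); print([np.median(cloud(d,K,A,b,m["pixels"]),0).round() for m in mm[:2]])
    c=cloud(d,K,A,b,ms>0); c=c[abs(c[:,2]-21)<5]; print("board",cv2.minAreaRect(c[:,:2].astype(np.float32)))
E
```

```text
crank 0.66 8352 [591.3 108.6 174.5] [34.9  2.2] 0.5474772165927355
knob [658.6 155.5 226.4] tcp [589.7  65.6 276.6] tool yaw [ 73.1  -0.2 180. ] j6 [-0.01  0.31  1.47  0.    1.36  0.29]
units to TCP over knob z40 [ 2.74  3.58 -2.61]
[array([ 599., -251.,   64.]), array([ 607., -373.,   62.])]
board ((544.3883056640625, -298.236083984375), (232.47218322753906, 341.7298889160156), 7.5428385734558105)
```

View pics/k.png

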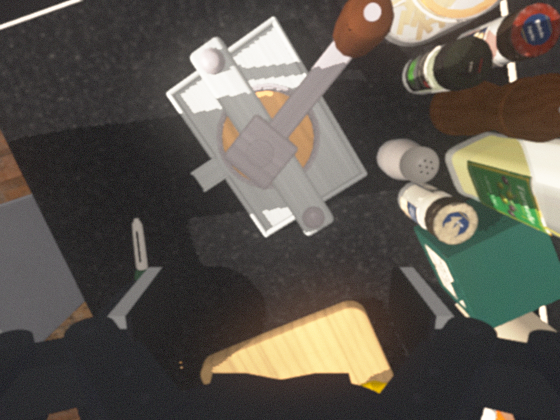

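The crank now points to upper right (knob at px (362,25)), hub at (258,150), yaw 35°, plate raised. I'll turn the tool +142° so the camera side faces away from the knob, above the hub.

Call:
step_arm:
  series:
    - [0, 0.4, 0, 0, 0, 1]
    - [0, 0.4, 0, 0, 0, 1]
    - [0, 0.4, 0, 0, 0, 1]
    - [0.06, 0.5, 0, 0, 0, 1]
    - [0, 0, 0, 0, 0, 1]
    - [0, 0, 0, 0, 0, 1]
    - [0, 0, 0, 0, 0, 1]
    - [0, 0, 0, 0, 0, 1]

```text
time: 30.95
ee_pos: [590.8, 107.8, 276.4]
tool_rot: [0.49, 0.872, 0.001, -0.002]
ft_force: [0.1, -0.2, 0.0]
gripper_width: 1.0
gripper_force: 0.0
```

Call:
step_arm:
  series:
    - [0, 0, 0, 0, 0, 1]
    - [0, 0, 0, 0, 0, 1]
    - [0, 0, 0, 0, 0, 1]
    - [0, 0, 0, 0, 0, 1]
    - [0, 0, 0, 0, 0, 1]
    - [0, 0, 0, 0, 0, 1]
    - [0, 0, 0, 0, 0, 1]
    - [0, 0, 0, 0, 0, 1]

```text
time: 31.95
ee_pos: [590.8, 107.8, 276.4]
tool_rot: [0.093, 0.996, 0.0, -0.002]
ft_force: [0.0, 0.7, 0.5]
gripper_width: 0.996
gripper_force: 0.0
```

Call:
step_arm:
  series:
    - [0, 0, 0, 0, 0, 1]
    - [0, 0, 0, 0, 0, 1]
    - [0, 0, 0, 0, 0, 1]
    - [0, 0, 0, 0, 0, 1]
    - [0, 0, 0, 0, 0, 1]
    - [0, 0, 0, 0, 0, 1]
    - [0, 0, 0, 0, 0, 1]
    - [0, 0, 0, 0, 0, 0.7]

```text
time: 32.95
ee_pos: [590.8, 107.8, 276.4]
tool_rot: [-0.305, 0.952, -0.001, -0.002]
ft_force: [0.3, -0.2, -0.1]
gripper_width: 1.001
gripper_force: 0.0
```

Call:
step_arm:
  series:
    - [0, 0, -0.6, 0, 0, 0]
    - [0, 0, -0.6, 0, 0, 0]
    - [0, 0, 0, 0, 0, 0]
    - [0, 0, 0, 0, 0, 0]

```text
time: 33.45
ee_pos: [590.7, 107.5, 246.2]
tool_rot: [-0.303, 0.953, -0.0, -0.002]
ft_force: [0.4, 0.3, 1.0]
gripper_width: 0.999
gripper_force: 0.0
```

```bash
python3 look.py l 591.5 109 174 35
```

```text
crank 0.59 7053 [591.1 108.8 174.6] [34.2  2.1] 0.4026521467335975
knob [658.9 154.8 226.6] tcp [590.9 107.5 246.6] tool yaw [-144.7   -0.2 -180. ] j6 [ 0.07  0.35  1.49 -0.    1.31 -2.12]
units to TCP over knob z40 [ 2.7   1.88 -1.4 ]
```

Call:
step_arm:
  series:
    - [0.01, 0.05, -0.5, 0, 0, -0.18]
    - [0, 0, -0.7, 0, 0, 0]
    - [0, 0, -0.7, 0, 0, 0]
    - [0, 0, -0.6, 0, 0, 0]
    - [0, 0, -0.34, 0, 0, 0]
    - [0, 0, 0, 0, 0, 0]

```text
time: 34.3
ee_pos: [590.5, 108.7, 174.6]
tool_rot: [-0.294, 0.956, -0.0, -0.002]
ft_force: [-0.5, 1.1, -0.1]
gripper_width: 1.004
gripper_force: 0.0
```

Call:
step_arm:
  series:
    - [0, 0, 0, 0, 0, 0]
    - [0, 0, 0, 0, 0, 0]
    - [0, 0, 0, 0, 0, 0]
    - [0, 0, 0, 0, 0, 0]
    - [0, 0, 0, 0, 0, 0]
    - [0, 0, 0, 0, 0, 0]
  gripper: 1
  force: 50

```text
time: 35.05
ee_pos: [590.7, 109.6, 175.9]
tool_rot: [-0.294, 0.956, 0.0, -0.002]
ft_force: [-4.0, 3.9, 5.6]
gripper_width: 0.368
gripper_force: 50.9
```

Call:
step_arm:
  series:
    - [0, 0, 0.1, 0, 0, 0]
    - [0, 0, 0.2, 0, 0, 0]
    - [0, 0, 0.2, 0, 0, 0]
    - [0, 0, 0, 0, 0, 0]

```text
time: 35.55
ee_pos: [589.7, 109.0, 179.6]
tool_rot: [-0.294, 0.956, 0.001, -0.005]
ft_force: [14.5, 5.9, -51.7]
gripper_width: 0.367
gripper_force: 59.2
```

Upward force -52 N: crank wedged on the square (still against the drive side of its play). Ease back down and turn it clockwise within the idle play.

Call:
step_arm:
  series:
    - [0, 0, -0.35, 0, 0, 0]
    - [0, 0, 0, 0, 0, 0]

```text
time: 35.8
ee_pos: [590.5, 109.2, 179.0]
tool_rot: [-0.294, 0.956, -0.0, -0.002]
ft_force: [-2.6, 4.9, 1.9]
gripper_width: 0.365
gripper_force: 65.6
```

Call:
step_arm:
  series:
    - [0, 0, 0, 0, 0, -0.4]
    - [0, 0, 0, 0, 0, -0.4]
    - [0, 0, 0, 0, 0, 0]

```text
time: 36.17
ee_pos: [590.5, 109.2, 179.0]
tool_rot: [-0.254, 0.967, -0.0, -0.002]
ft_force: [-2.4, 4.8, 0.6]
gripper_width: 0.361
gripper_force: 65.3
```

```bash
python3 look.py m 591.5 109 174 32; python3 -c "
from h import *
o=get_obs(); print(o['torque'],o['ft_force'])"
```

```text
crank 0.85 11130 [590.9 108.8 176.5] [28.9  1.7] 0.3583442973158464
knob [662.4 148.2 229.2] tcp [590.5 109.2 179. ] tool yaw [-150.5   -0.2  180. ] j6 [ 0.07  0.41  1.57 -0.    1.17 -2.02]
units to TCP over knob z40 [2.86 1.55 1.41]
[ 0.78780896  0.3725057  -0.08350996] [-1.80555525  4.03369364  0.30613401]
```

Call:
step_arm:
  series:
    - [-0.01, 0.02, 0.05, 0, 0, 0]
    - [0, 0, 0.05, 0, 0, 0]
    - [0, 0, 0, 0, 0, 0]

```text
time: 36.65
ee_pos: [590.2, 109.2, 179.4]
tool_rot: [-0.254, 0.967, -0.0, -0.003]
ft_force: [3.9, 4.9, -18.4]
gripper_width: 0.369
gripper_force: 62.8
```

Call:
step_arm:
  series:
    - [0, 0, -0.1, 0, 0, 0]
    - [0, 0, 0, 0, 0, 0]

```text
time: 36.9
ee_pos: [590.5, 109.2, 179.2]
tool_rot: [-0.254, 0.967, -0.0, -0.002]
ft_force: [-0.9, 2.8, -3.6]
gripper_width: 0.367
gripper_force: 65.0
```

```bash
cat > ft.py <<'E'
from h import *
o=get_obs(); R=Ro.from_quat(o["tool_rot"]); print(o["time"],o['ee_pos'].round(1),"F",o['ft_force'].round(1),"M",o['torque'].round(2),"tool F",R.inv().apply(o['ft_force']).round(1),"M",R.inv().apply(o['torque']).round(2))
E
python3 ft.py
```

```text
36.9 [590.5 109.2 179.2] F [-0.9  2.8 -3.6] M [ 0.57  0.21 -0.16] tool F [-0.6  2.9  3.6] M [-0.6  -0.1   0.16]
```

Call:
step_arm:
  series:
    - [0, 0, 0, 0, 0, -0.35]
    - [0, 0, 0, 0, 0, 0]

```text
time: 37.15
ee_pos: [590.5, 109.2, 179.3]
tool_rot: [-0.236, 0.972, -0.0, -0.002]
ft_force: [-1.6, 4.5, -2.9]
gripper_width: 0.366
gripper_force: 64.7
```

```bash
python3 ft.py
```

```text
37.15 [590.5 109.2 179.3] F [-1.6  4.5 -2.9] M [ 0.58  0.27 -0.05] tool F [-0.6  4.8  2.9] M [-0.63 -0.03  0.04]
```

Call:
step_arm:
  series:
    - [0, 0, 0, 0, 0, -0.35]
    - [0, 0, 0, 0, 0, 0]

```text
time: 37.4
ee_pos: [590.5, 109.0, 179.3]
tool_rot: [-0.218, 0.976, -0.001, -0.002]
ft_force: [-2.4, 2.8, -3.3]
gripper_width: 0.363
gripper_force: 64.7
```

```bash
python3 ft.py; python3 look.py n 591.5 109 174 27
```

```text
37.4 [590.5 109.  179.3] F [-2.4  2.8 -3.3] M [ 0.47  0.33 -0.01] tool F [0.9 3.5 3.4] M [-0.56  0.11  0.01]
crank 0.73 11108 [591.3 107.9 176.9] [24.7  1.7] 0.35711250679564976
knob [665.4 142.1 229.4] tcp [590.5 109.1 179.3] tool yaw [-154.8   -0.2 -180. ] j6 [ 0.07  0.41  1.57 -0.    1.17 -1.94]
units to TCP over knob z40 [2.98 1.31 1.41]
```

View pics/n.png

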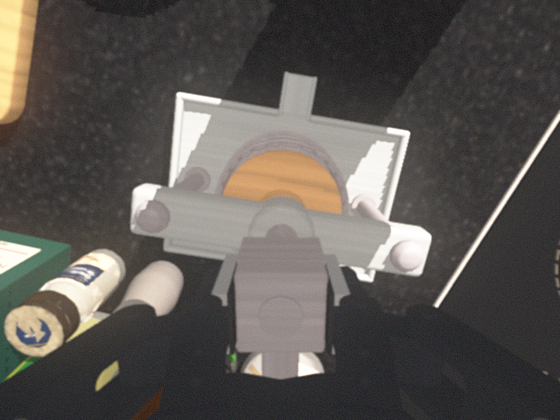

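The hub (280,290) is held between pads with nothing caught around it. Try the lift again at this yaw with small wiggles.

Call:
step_arm:
  series:
    - [0, 0, 0.08, 0, 0, 0]
    - [0, 0, 0.04, 0, 0, 0.3]
    - [0, 0, 0.04, 0, 0, -0.3]
    - [0, 0, 0, 0, 0, 0]

```text
time: 38.0
ee_pos: [590.8, 109.2, 183.4]
tool_rot: [-0.218, 0.976, -0.001, -0.002]
ft_force: [-1.9, 2.1, -3.3]
gripper_width: 0.365
gripper_force: 64.6
```

```bash
python3 ft.py
```

```text
38.0 [590.8 109.2 183.4] F [-1.9  2.1 -3.3] M [ 0.32  0.35 -0.03] tool F [0.8 2.7 3.3] M [-0.44  0.18  0.03]
```

Free now: +4 mm with no resistance. Continue up.

Call:
step_arm:
  series:
    - [0, 0, 0.1, 0, 0, 0]
    - [0, 0, 0.1, 0, 0, 0]
    - [0, 0, 0.1, 0, 0, 0]
    - [0, 0, 0, 0, 0, 0]

```text
time: 38.5
ee_pos: [591.1, 109.1, 191.3]
tool_rot: [-0.218, 0.976, -0.001, -0.001]
ft_force: [-0.9, 2.1, -1.9]
gripper_width: 0.364
gripper_force: 64.8
```

Call:
step_arm:
  series:
    - [0, 0, 0.15, 0, 0, 0]
    - [0, 0, 0.15, 0, 0, 0]
    - [0, 0, 0.15, 0, 0, 0]
    - [0, 0, 0, 0, 0, 0]

```text
time: 39.0
ee_pos: [591.2, 109.2, 202.6]
tool_rot: [-0.218, 0.976, -0.001, -0.001]
ft_force: [0.7, 1.0, -2.7]
gripper_width: 0.364
gripper_force: 64.8
```

Call:
step_arm:
  series:
    - [0, 0, 0.5, 0, 0, 0]
    - [0, 0, 0.8, 0, 0, 0]
    - [0, 0, 0.8, 0, 0, 0]
    - [-0.5, -0.8, 0.3, 0, 0, 0]
    - [-0.6, -0.9, 0, 0, 0, -1]
    - [-0.6, -0.9, 0, 0, 0, -1]
    - [-0.6, -0.9, 0, 0, 0, -1]
    - [0, 0, 0, 0, 0, 0]

```text
time: 40.0
ee_pos: [531.1, 19.8, 262.0]
tool_rot: [-0.062, 0.998, -0.0, -0.003]
ft_force: [0.7, -0.0, -4.0]
gripper_width: 0.365
gripper_force: 64.9
```

Run:
```python
from fit import *
p,d,K,A,b=cam("wrist"); o=get_obs(); t=o["ee_pos"]
m=masks_of("wrist","crank")[0]; c=cloud(d,K,A,b,m["pixels"])
y=Ro.from_quat(o["tool_rot"]).as_euler("ZYX")[0]+np.pi
x,e=fit(c,[*t,y,0.03]); print(m["score"],x[:3].round(1),np.degrees(x[3:]).round(1),e,"tcp",t.round(1),"toolyaw",np.degrees(y)%360,o["joint_pos"].round(2))
for n in("wrist","scene"):
    if n!="wrist": p,d,K,A,b=cam(n)
    q=cloud(d,K,A,b,d>150); rr=np.hypot(q[:,0]-591.5,q[:,1]-108.8)
    print(n,[(z,int(((q[:,2]//1==z)&(rr<15)).sum())) for z in range(165,205) if ((q[:,2]//1==z)&(rr<15)).sum()>3])
```

```text
0.71 [531.6  19.3 259.6] [6.5 1.9] 0.3685662797929936 tcp [532.1  20.7 262.2] toolyaw 7.1674010293313195 [-0.09  0.24  1.61 -0.    1.3  -1.79]
wrist [(167, 8), (168, 13), (169, 16), (170, 27), (171, 104), (172, 164), (173, 55), (174, 19), (175, 16), (176, 22), (177, 22), (178, 21), (179, 19), (180, 19), (181, 24), (182, 14), (183, 17), (184, 16), (185, 13), (186, 13), (187, 14), (188, 11), (189, 9), (190, 9)]
scene [(170, 6)]
```

Crank is off and the shoulder sits ~27 mm higher than before. Carry it to the board, turning it to yaw -94°, then lean it 18° for a flat touchdown.

Call:
step_arm:
  series:
    - [-0.2, -0.8, 0, 0, 0, -1]
    - [-0.2, -0.8, 0, 0, 0, -1]
    - [-0.2, -0.8, 0, 0, 0, -1]
    - [-0.2, -0.8, 0, 0, 0, -1]
    - [-0.2, -0.8, 0, 0, 0, -1]
    - [-0.2, -0.8, 0, 0, 0, -1]
    - [-0.2, -0.8, 0, 0, 0, -1]
    - [-0.2, -0.8, 0, 0, 0, -1]

```text
time: 41.15
ee_pos: [493.6, -138.5, 262.0]
tool_rot: [0.349, 0.937, 0.001, -0.002]
ft_force: [-0.1, 0.3, -3.3]
gripper_width: 0.367
gripper_force: 64.8
```

Call:
step_arm:
  series:
    - [-0.04, -0.42, -0.3, 0, 0, -1]
    - [-0.04, -0.42, -0.3, 0, 0, -1]
    - [-0.04, -0.42, -0.3, 0, 0, -1]
    - [-0.04, -0.42, -0.3, 0, 0, -1]
    - [-0.04, -0.42, -0.3, 0, 0, -1]
    - [-0.04, -0.42, -0.3, 0, 0, -1]
    - [-0.04, -0.42, -0.3, 0, 0, -1]
    - [0, -0.4, -0.3, 0, 0, -1]

```text
time: 42.15
ee_pos: [486.8, -221.8, 201.7]
tool_rot: [0.7, 0.714, 0.001, -0.001]
ft_force: [-0.3, 0.2, -2.4]
gripper_width: 0.365
gripper_force: 64.8
```

Call:
step_arm:
  series:
    - [0, 0, -0.5, 0, 0, -0.75]
    - [0, 0, -0.5, 0.9, -0.06, 0]
    - [0, 0, -0.5, 0.9, -0.06, 0]
    - [0, 0, -0.6, 0.95, -0.06, 0]
    - [0, 0, -0.6, 0, 0, 0]
    - [0, 0, -0.5, 0, 0, 0]
    - [0, 0, 0, 0, 0, 0]
    - [0, 0, 0, 0, 0, 0]

```text
time: 43.15
ee_pos: [486.6, -221.2, 122.5]
tool_rot: [0.719, 0.68, 0.106, -0.099]
ft_force: [0.6, -0.7, -2.7]
gripper_width: 0.366
gripper_force: 64.9
```

Run:
```python
from fit import *
p,d,K,A,b=cam("wrist"); o=get_obs(); t=o["ee_pos"]
m=masks_of("wrist","crank")[0]; c=cloud(d,K,A,b,m["pixels"])
x,e=fit(c,[*t,np.radians(-94),np.radians(18)]); print(m["score"],x[:3].round(1),np.degrees(x[3:]).round(1),e,"tcp",t.round(1),o["tool_rot"].round(3),o["joint_pos"].round(2),o["ft_force"].round(1),o["time"])
R=pose(x); print("lowest",[ (R.apply(v)+x[:3]).round(1) for v in([16,0,0],[89,0,24])])
q=cloud(d,K,A,b,d>150); s=(abs(q[:,2]-21)<6)&(q[:,0]<540)&(q[:,0]>445)&(q[:,1]>-200)&(q[:,1]<-150); print("board",np.median(q[s,2]),s.sum())
```

```text
0.61 [ 486.4 -221.3  120.1] [-93.7  18.1] 0.3590509239565147 tcp [ 486.7 -221.4  122.7] [ 0.719  0.68   0.106 -0.098] [-0.72  0.47  1.68  0.25  1.18 -0.78] [ 0.1  0.6 -2.6] 43.2
lowest [array([ 485.4, -236.5,  115.2]), array([ 480.5, -313.2,  115.4])]
board 20.815566951215573 9390
```

Call:
step_arm:
  series:
    - [0, 0, -0.6, 0, 0, 0]
    - [0, 0, -0.8, 0, 0, 0]
    - [0, 0, -0.8, 0, 0, 0]
    - [0, 0, -0.7, 0, 0, 0]
    - [0, 0, -0.4, 0, 0, 0]
    - [0, 0, -0.15, 0, 0, 0]
    - [0, 0, 0, 0, 0, 0]
    - [0, 0, 0, 0, 0, 0]

```text
time: 44.25
ee_pos: [486.6, -222.1, 36.3]
tool_rot: [0.719, 0.679, 0.107, -0.099]
ft_force: [-0.2, -0.8, -3.0]
gripper_width: 0.365
gripper_force: 64.9
```

Call:
step_arm:
  series:
    - [0, 0, -0.08, 0, 0, 0]
    - [0, 0, -0.04, 0, 0, 0]
    - [0, 0, 0, 0, 0, 0]

```text
time: 44.62
ee_pos: [486.2, -221.7, 32.8]
tool_rot: [0.719, 0.679, 0.107, -0.099]
ft_force: [-0.6, 0.3, -3.1]
gripper_width: 0.363
gripper_force: 64.9
```

Call:
step_arm:
  series:
    - [0, 0, -0.04, 0, 0, 0]
    - [0, 0, -0.03, 0, 0, 0]
    - [0, 0, 0, 0, 0, 0]

```text
time: 45.0
ee_pos: [486.2, -221.7, 30.9]
tool_rot: [0.719, 0.679, 0.107, -0.099]
ft_force: [-0.8, 0.4, -2.1]
gripper_width: 0.365
gripper_force: 64.9
```

Call:
step_arm:
  series:
    - [0, 0, -0.03, 0, 0, 0]
    - [0, 0, -0.03, 0, 0, 0]
    - [0, 0, 0, 0, 0, 0]

```text
time: 45.38
ee_pos: [486.2, -221.7, 29.5]
tool_rot: [0.719, 0.679, 0.107, -0.099]
ft_force: [-0.2, -0.7, -2.7]
gripper_width: 0.368
gripper_force: 64.9
```

Call:
step_arm:
  series:
    - [0, 0, -0.04, 0, 0, 0]
    - [0, 0, 0, 0, 0, 0]

```text
time: 45.62
ee_pos: [486.3, -221.7, 29.2]
tool_rot: [0.719, 0.679, 0.107, -0.099]
ft_force: [-0.7, -0.2, 4.5]
gripper_width: 0.365
gripper_force: 66.1
```

```bash
python3 ft.py
```

```text
45.625 [ 486.3 -221.7   29.2] F [-0.7 -0.2  4.5] M [0.06 0.24 0.06] tool F [ 1.1 -0.6 -4.4] M [0.25 0.04 0.02]
```

Touchdown felt (+4.5 N, held). Release and retreat along the tool axis.

Call:
step_arm:
  series:
    - [0, 0, 0, 0, 0, 0]
    - [0, 0, 0, 0, 0, 0]
    - [0, 0, 0, 0, 0, 0]
    - [0, 0, 0, 0, 0, 0]
    - [0, 0, 0, 0, 0, 0]
  gripper: 0

```text
time: 46.25
ee_pos: [486.2, -221.7, 28.5]
tool_rot: [0.719, 0.679, 0.107, -0.099]
ft_force: [-0.1, -0.3, -0.4]
gripper_width: 1.001
gripper_force: 0.0
```

Call:
step_arm:
  series:
    - [0, -0.13, 0.4, 0, 0, 0]
    - [0, -0.25, 0.75, 0, 0, 0]
    - [0, -0.25, 0.75, 0, 0, 0]
    - [0, -0.25, 0.75, 0, 0, 0]
    - [0, -0.2, 0.9, 0, 0, 0]
    - [0, -0.2, 0.9, 0, 0, 0]
    - [0, -0.4, 0.9, 0, 0, 0]
    - [0, -0.4, 0.9, 0, 0, 0]

```text
time: 47.25
ee_pos: [486.1, -274.2, 186.3]
tool_rot: [0.719, 0.679, 0.106, -0.099]
ft_force: [0.1, -0.5, -0.3]
gripper_width: 1.001
gripper_force: 0.0
```

Call:
step_arm:
  series:
    - [0, 0, 0, 0, 0, 0]
    - [0, 0, 0, 0, 0, 0]
    - [0, 0, 0, 0, 0, 0]

```text
time: 47.62
ee_pos: [485.5, -272.8, 183.8]
tool_rot: [0.719, 0.679, 0.107, -0.1]
ft_force: [0.2, 0.2, 0.6]
gripper_width: 0.996
gripper_force: 0.0
```

```bash
python3 look.py o 486 -221 27 -94
python3 - <<'E'
from h import *
p,d,K,A,b=cam("scene"); im=[p]
print([np.median(cloud(d,K,A,b,m["pixels"]),0).round() for m in masks_of("scene","lemon_1")[:2]])
q=cloud(d,K,A,b,d>0); rr=np.hypot(q[:,0]-591.5,q[:,1]-108.8)
print([(z,int(((q[:,2]//1==z)&(rr<14)).sum())) for z in range(160,205) if ((q[:,2]//1==z)&(rr<14)).sum()>1])
p2,*_=cam("wrist")
save("pics/p.png",cv2.resize(np.hstack([p,p2]),(800,300)))
E
```

```text
crank 0.98 4225 [ 487.3 -222.2   27. ] [-94.   18.6] 0.4505847535268881
knob [ 480.9 -315.3   53.6] tcp [ 485.6 -272.9  183.8] tool yaw [ 86.7 -16.8 180. ] j6 [-0.78  0.44  1.56  0.22  1.35 -0.8 ]
units to TCP over knob z40 [-0.18 -1.51 -5.78]
[array([ 604., -375.,   63.]), array([ 601., -251.,   64.])]
[(165, 3), (167, 2), (168, 4), (169, 4), (170, 3), (171, 4), (172, 4), (174, 2), (176, 3), (177, 3), (178, 2), (179, 2), (180, 2), (182, 3), (185, 5), (187, 2), (188, 4), (189, 5), (190, 2), (191, 4), (192, 2), (193, 2)]
```

View pics/p.png

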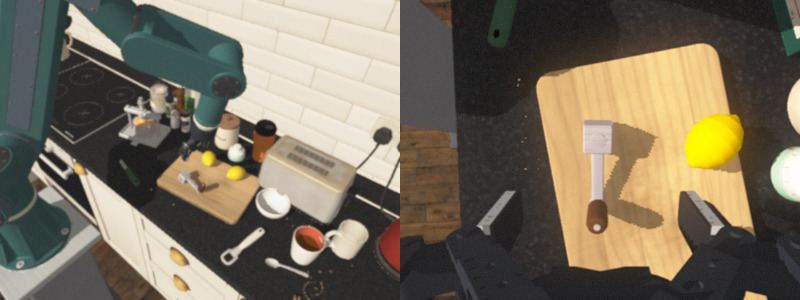

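The crank rests on the board's near half (hub at px (598,137), knob at (597,215) in the right half). The lemons are unmoved, the plate is still up and the gripper is clear, so I'm handing it in.

```bash
python3 -c "
from rig import finish_job
print(finish_job())"
```

```text
the job is handed in; nothing more can be done
None
```

I handed the job in at about 48 s: the plate is wound up to its stop (judged by the sudden force at the knob; I had no direct plate reading), and the crank is off the press, resting released and wholly on the chopping board. The crank jammed on the square at the first lift, so I turned it back about 10°, which costs at most about 0.5 mm of the 2 mm the plate may drop. The lemons did not move; no score came back.

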